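Pack and wedge a slide box tight in a clamping jig

ROBOT

A 7-joint arm with a two-finger parallel gripper is mounted at the origin on a cart in front of the work surface, level with it; the furniture and walls round the work are solid. World frame = base frame: x ahead of the robot, y to its left, z up, the work surface at z = 0. Lengths are in m, angles in degrees, forces in N, time in s.
With the tool pointing down it reaches from about 0.425 to 0.875 m from the base axis. Payload 4.7 kg.
Tool frame: the origin (TCP) lies at the centre of the arm's flange, where the gripper is bolted on; the fingertips stand 182 mm ahead of it and the grasp point (between the pads) lies 164 mm ahead of it; z points along the fingers, y is the line along which they close (so a half turn about z gives the same grasp; the last joint's range is limited). The gripper opens to 87 mm and grips with 3 to 60 N. Pads are 19 mm wide; open, the fingers measure 117 mm over their backs; the gripper's body (75 mm by 190 mm) begins 51 mm behind the grasp point.
Start: joints at [-68.348, 18.392, -4.016, 83.108, 1.295, 78.541, -3.26], TCP at [0.231, 0.607, 0.405] pointing down, gripper open.
Joint ranges: [-163.93, 163.93], [-17.29, 119.83], [-79.2, 71.16], [3.27, 140.29], [-89.18, 269.18], [5.43, 117.66], [-154.24, 154.24]. Speed limits (degrees/s): [147.25, 147.25, 180, 180, 180, 180, 180].

INTERFACE

Orientations are given as [roll, pitch, yaw] about the fixed x, y, z axes, in that order (R = Rz(yaw) Ry(pitch) Rx(roll)).
In Python, from cell import env gives the robot as it stands. The module is installed in compiled form; this text tells all that it offers.
- The arm moves only by the tool step_arm, never from a script. Its argument "steps" is one flat list of numbers, 5 for each row, row after row: the opening, from 0 (shut) to 1 (fully open), then the shift along the tool's x, y, z in mm, then the turn about the tool's z in degrees. In form: [grip, dx, dy, dz, roll, grip, dx, dy, dz, roll, ...]. A call has 1 to 12 rows; each row shifts and turns the commanded pose from where the row before left it, along the tool's axes as they then stand; what a row does not reach is not made up. A row lasts 1/8 s, in which the tool goes at most 62.5 mm and 10.7 degrees, less where a joint would pass 70% of its speed; a pose out of reach is approached as far as the arm can. A call with a gripper value outside its range is refused whole. The fingers move at their own pace and stop on an object; "grip_force" is the grip in N (left out, the last holds). Time passes only in rows, so rows that do not move let the fingers close. It gives the time, the measured TCP pose, the force, the opening and the grip force at its end, in the units of the state.
- env.get_obs(): the state, without advancing time (a new reading comes with each control period).
- env.read_camera(name): name is "scene" or "top" or "wrist"; returns a dict with "image" (384x512x3 uint8, red, green, blue), "camera_matrix" (3x3 intrinsics, pixels), "R" (3x3) and "t" (3): a world point X has camera coordinates R X + t. Camera axes: x right, y down, z forward; pixel columns grow to the right and rows downward; lengths in m; the calibration is good to about 2 mm. A picture is of the moment at which its call begins. There is no depth.
- env.sign_off(): hands the job in; it is judged then, once.
The state is a dict: "time_s": time; "qpos": joint angles; "joint_velocities": joint speeds; "effort": joint torques, N m; "tool_pos": TCP position; "tool_rot": TCP orientation; "force": force on the tool from outside, world axes, zero at the start; "wrist_torque": the same for the moment, N m; "grip_width": finger opening in m; "grasp_force": force on a finger pad.
Only numpy, scipy, OpenCV 4.12 (cv2) and the standard library are available. Lean on these libraries where they do the work, as an engineer would, in place of code of your own. Each camera call takes 0.05 s, during which the arm holds its last target. There are 200 camera calls.

TASK

The box of glass slides sits loose in the blue jig. Fill the gap between it and the sloping stop with green spacer plates from the wooden rack, standing upright and square side by side against the box, one by one until the gap is so narrow that the orange wedge, slope towards the stop, jams upright in it before touching the floor of the gap but with at least a third of its blade down in it (one or two plates are needed; leave the rest in the rack). Push the wedge down firmly but not brutally until the box is clamped, and finish still gripping and pressing the wedge.

Things in the scene. Friction and masses are not known exactly. Their poses are not given: they have to be found in the camera images.
- jig: Fixed clamping jig. Origin: centre of the underside of its aluminium base, 140 (x) x 110 (y) x 10 mm; x points to the blue far wall, whose inner face is at x = 50 mm, top at z = 50 mm. The slide box lies against it on a rest (top at z = 20 mm) between low guides. Gap floor: z = 10 mm. Spacers and wedge belong at y = 0, axes parallel to the jig's.
- jig_gap (a point): Point on the jig's gap floor (x = 22, y = 0, z = 10 mm in the jig's frame), below the near face of the slide box when that is pushed home against the far wall: spacers fill the gap from here towards the stop (jig's -x). The tabs of spacers already in the gap rise 74 mm above its floor: bring the next part in above them, then lower it.
- wedge_tab (a point): Centre of the wedge's tab: 36 mm wide (y), 12 mm thick (x = -6 to +6 mm), from 46 to 78 mm above the wedge's foot; this point is 62 mm above the foot. A downward push of 15 to 25 N clamps well; friction takes much of it.
- stop: Blue stop, fixed on the jig's base at a distance that varies; same axes as the jig. Origin: middle of the foot of its sloping face, on the gap floor. The face looks to +x, is 76 mm wide, 40 mm high and leans back (to -x) by 0.35 mm per mm of height. At the floor the gap from this origin to the pushed-home slide box is 12.5 to 22 mm.
- rack: Fixed wooden rack, 86 (x) x 74 (y) x 24 mm. Origin: underside; y = 0 is its middle line. Slots along y, floor at z = 6 mm, 18 mm deep; spacers stand at x = -34, -18 and -2 mm in slots 8.4 mm wide, the wedge at x = +26 mm.
- slide_box: Clear box of glass slides, 28 mm (x) x 77 mm (y) x 20 mm high, about 70 g, loose, lying in the jig up to 2 mm short of the far wall. Origin: centre of its underside (z = 20 mm in the jig). x and y are parallel to the jig's.
- spacer_1: Green spacer plate: blade 6 mm thick (x), 60 mm wide (y), 40 mm high; on it a tab 28 mm wide (y), 6 mm thick, straight-sided from 40 to 60 mm height, round on top up to 74 mm. Origin: centre of its underside; z up. 35 g. Starts standing on the rack floor. Alone it tips easily on its 6 mm edge, so leave it flush against its neighbour.
- spacer_2: Green spacer plate: blade 6 mm thick (x), 60 mm wide (y), 40 mm high; on it a tab 28 mm wide (y), 6 mm thick, straight-sided from 40 to 60 mm height, round on top up to 74 mm. Origin: centre of its underside; z up. 35 g. Starts standing on the rack floor. Alone it tips easily on its 6 mm edge, so leave it flush against its neighbour.
- spacer_3: Green spacer plate: blade 6 mm thick (x), 60 mm wide (y), 40 mm high; on it a tab 28 mm wide (y), 6 mm thick, straight-sided from 40 to 60 mm height, round on top up to 74 mm. Origin: centre of its underside; z up. 35 g. Starts standing on the rack floor. Alone it tips easily on its 6 mm edge, so leave it flush against its neighbour.
- wedge: Orange wedge, 60 mm wide (y), 70 g, starts in the rack. Origin: centre of its foot, 12 mm thick (x). +x face upright; -x face slopes out 0.35 mm per mm height from x = -6 mm at the foot to -20.7 at 42 mm; blade top 46 mm. In a gap of g mm (at the floor, last spacer to stop) it jams with its foot (12 - g)/0.35 mm above the floor (0 to 25 is right); if g > 12 it stays loose.
There are look-alikes about, which are no part of the job. What is shaped like the jig but red or yellow is not meant.

How it is judged (in metres and radians):
On the way:
1. a spacer plate stands upright and square in the gap, on its floor, the wedge not yet in it (((z of spacer_1 in the frame of jig between 0.007 and 0.0125 m and y of spacer_1 in the frame of jig between -0.012 and 0.012 m and x of spacer_1 in the frame of jig between -0.005 and 0.025 m and angle between the z axis of spacer_1 and the z axis of jig, either way round below 0.1 rad and angle between the y axis of spacer_1 and the y axis of jig, either way round below 0.12 rad) or (z of spacer_2 in the frame of jig between 0.007 and 0.0125 m and y of spacer_2 in the frame of jig between -0.012 and 0.012 m and x of spacer_2 in the frame of jig between -0.005 and 0.025 m and angle between the z axis of spacer_2 and the z axis of jig, either way round below 0.1 rad and angle between the y axis of spacer_2 and the y axis of jig, either way round below 0.12 rad) or (z of spacer_3 in the frame of jig between 0.007 and 0.0125 m and y of spacer_3 in the frame of jig between -0.012 and 0.012 m and x of spacer_3 in the frame of jig between -0.005 and 0.025 m and angle between the z axis of spacer_3 and the z axis of jig, either way round below 0.1 rad and angle between the y axis of spacer_3 and the y axis of jig, either way round below 0.12 rad)) and horizontal distance between wedge and jig above 0.08 m), for 0.2 s.
At the end, for the whole second after the job is handed in: Gripper holds the wedge (>2 N), upright and square within 0.12 rad, foot 0-27 mm above the gap floor, pressing stop >2 N; box home within 3 mm, pressing jig >2 N; at least one spacer upright on the gap floor (0.1 rad, 12 mm off middle), the rest in the rack; wedge and box at rest (((z of spacer_1 in the frame of jig between 0.007 and 0.0125 m and y of spacer_1 in the frame of jig between -0.012 and 0.012 m and x of spacer_1 in the frame of jig between -0.005 and 0.025 m and angle between the z axis of spacer_1 and the z axis of jig, either way round below 0.1 rad and angle between the y axis of spacer_1 and the y axis of jig, either way round below 0.12 rad) or (z of spacer_2 in the frame of jig between 0.007 and 0.0125 m and y of spacer_2 in the frame of jig between -0.012 and 0.012 m and x of spacer_2 in the frame of jig between -0.005 and 0.025 m and angle between the z axis of spacer_2 and the z axis of jig, either way round below 0.1 rad and angle between the y axis of spacer_2 and the y axis of jig, either way round below 0.12 rad) or (z of spacer_3 in the frame of jig between 0.007 and 0.0125 m and y of spacer_3 in the frame of jig between -0.012 and 0.012 m and x of spacer_3 in the frame of jig between -0.005 and 0.025 m and angle between the z axis of spacer_3 and the z axis of jig, either way round below 0.1 rad and angle between the y axis of spacer_3 and the y axis of jig, either way round below 0.12 rad)) and ((z of spacer_1 in the frame of jig between 0.007 and 0.0125 m and y of spacer_1 in the frame of jig between -0.012 and 0.012 m and x of spacer_1 in the frame of jig between -0.005 and 0.025 m and angle between the z axis of spacer_1 and the z axis of jig, either way round below 0.1 rad and angle between the y axis of spacer_1 and the y axis of jig, either way round below 0.12 rad) or (z of spacer_1 in the frame of rack between 0.003 and 0.01 m and x of spacer_1 in the frame of rack between -0.045 and 0.012 m and y of spacer_1 in the frame of rack between -0.01 and 0.01 m)) and ((z of spacer_2 in the frame of jig between 0.007 and 0.0125 m and y of spacer_2 in the frame of jig between -0.012 and 0.012 m and x of spacer_2 in the frame of jig between -0.005 and 0.025 m and angle between the z axis of spacer_2 and the z axis of jig, either way round below 0.1 rad and angle between the y axis of spacer_2 and the y axis of jig, either way round below 0.12 rad) or (z of spacer_2 in the frame of rack between 0.003 and 0.01 m and x of spacer_2 in the frame of rack between -0.045 and 0.012 m and y of spacer_2 in the frame of rack between -0.01 and 0.01 m)) and ((z of spacer_3 in the frame of jig between 0.007 and 0.0125 m and y of spacer_3 in the frame of jig between -0.012 and 0.012 m and x of spacer_3 in the frame of jig between -0.005 and 0.025 m and angle between the z axis of spacer_3 and the z axis of jig, either way round below 0.1 rad and angle between the y axis of spacer_3 and the y axis of jig, either way round below 0.12 rad) or (z of spacer_3 in the frame of rack between 0.003 and 0.01 m and x of spacer_3 in the frame of rack between -0.045 and 0.012 m and y of spacer_3 in the frame of rack between -0.01 and 0.01 m)) and z of wedge in the frame of jig between 0.01 and 0.037 m and y of wedge in the frame of jig between -0.015 and 0.015 m and angle between the z axis of wedge and the z axis of jig, either way round below 0.12 rad and angle between the y axis of wedge and the y axis of jig, either way round below 0.12 rad and contact force between wedge and stop above 2 N and contact force between slide_box and jig above 2 N and contact force between the fingers and wedge above 2 N and linear speed of each of wedge, slide_box below 0.01 m/s and x of slide_box in the frame of jig between 0.0325 and 0.0385 m and z of slide_box in the frame of jig between 0.018 and 0.0225 m); the arm keeps its last pose, push and grip.
It fails at once if the wedge is forced brutally (over 120 N on the stop) (contact force between wedge and stop above 120 N).
It also fails if it takes over 72 s, if anything falls off the work surface, if the arm or the gripper's body presses on something with over 40 N, if the wrist force passes 120 N, or if a joint passes its speed limit or range.

## Working session

There is one attempt and no reset: what is moved stays moved. The work goes in short steps, Python scripts to look and compute and a tool call to move; the robot and the scene stay as the last step left them, time stands still between calls to the robot, and variables do not carry over. Pictures are saved under pics/ and viewed, at most 10 in all, crops included, and the job is handed in when it is done.

Besides the shell and the picture viewer there is one more tool, called by a JSON object that holds its "method" and its "body", one argument or row to a line. step_arm: Moves the arm, as the interface text tells. Its arguments: {"type":"object","properties":{"steps":{"type":"array","items":{"type":"number"}},"grip_force":{"type":"number"}},"required":["steps"]}

```bash
mkdir -p pics; cat > h.py <<'E'
import numpy as np, cv2
from cell import env
def cam(n):
    c=env.read_camera(n); return c['image'],np.array(c['camera_matrix']),np.array(c['R']),np.array(c['t'])
def ray(K,R,t,uv,z):
    d=R.T@np.linalg.solve(K,[uv[0],uv[1],1.]); o=-R.T@t
    return o+d*(z-o[2])/d[2]
def proj(K,R,t,X):
    p=K@(R@np.array(X,float)+t); return p[:2]/p[2]
E
python3 - <<'E'
from h import *
np.set_printoptions(precision=4,suppress=True)
for n in ('top','scene'):
    im,K,R,t=cam(n); print(n,K[0,0],-R.T@t,R[2]); cv2.imwrite(f'pics/{n}0.png',cv2.resize(im[...,::-1],(800,600),interpolation=cv2.INTER_CUBIC))
    np.savez(f'{n}0.npz',im=im,K=K,R=R,t=t)
o=env.get_obs(); print(o)
E
```

```text
top 465.33203388075714 [ 0.3355 -0.0936  1.1319] [ 0.1946 -0.0078 -0.9809]
scene 481.15767478891337 [-0.4887  0.4057  0.9663] [ 0.7003 -0.3454 -0.6247]
{'time_s': 0.1, 'qpos': array([-68.3496,  18.4355,  -4.0173,  83.1695,   1.2965,  78.5414,
        -3.259 ]), 'joint_velocities': array([-0.1371, -0.0742, -0.0231, -0.0558, -0.0286, -0.1041, -0.0505]), 'effort': array([ -0.0004, -49.2569,  -0.406 , -31.34  ,  -0.0641,   0.0394,
         0.0001]), 'tool_pos': array([0.2312, 0.6073, 0.4037]), 'tool_rot': array([-179.8989,    0.0065,  159.1622]), 'force': array([ 0.0297, -0.49  ,  0.1006]), 'wrist_torque': array([-0.0225,  0.0152,  0.0009]), 'grasp_force': 0.0, 'grip_width': 0.08733461655472063}
```

View pics/top0.png

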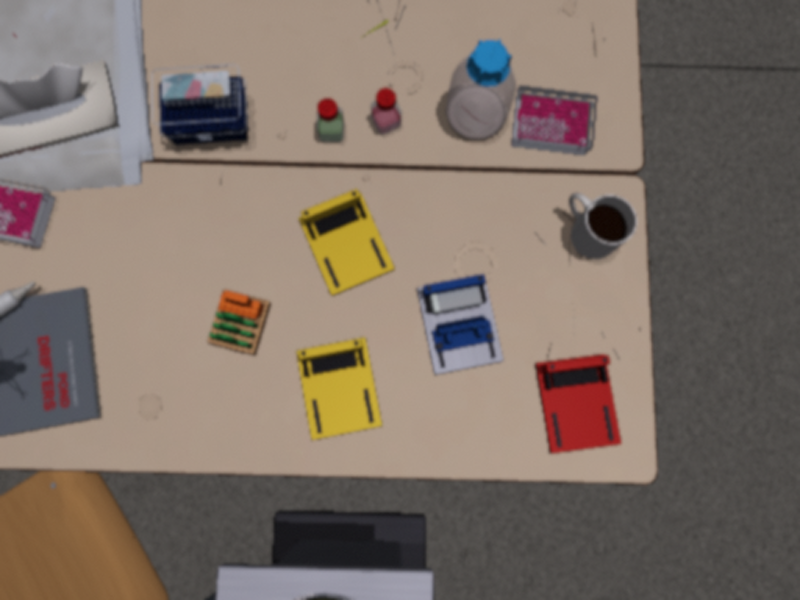

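View pics/scene0.png

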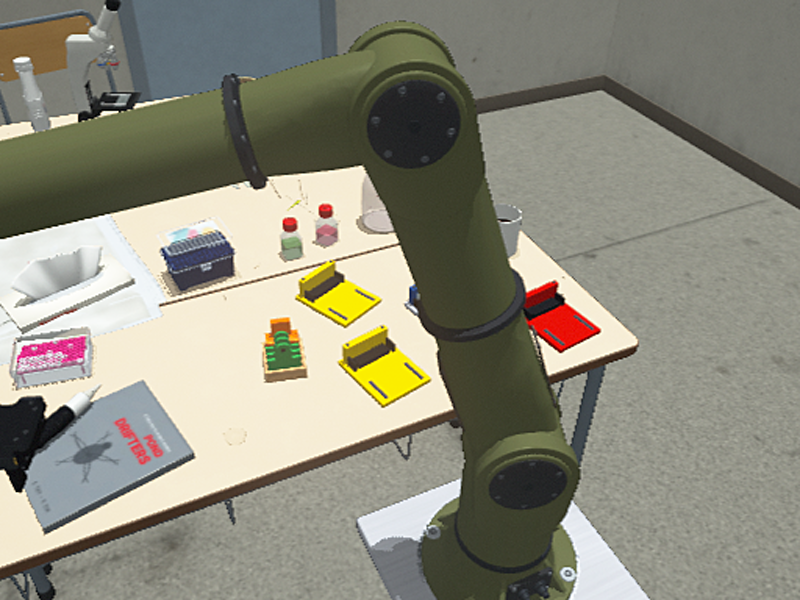

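Jig candidates in the top picture: yellow ones at (345,243) and (340,388), a red one at (580,403), and the blue one with an aluminium base and box at (460,325). Only the blue one fits the description. The single rack, with green plates and the orange wedge, is at (240,322). I'll confirm both in one enlarged crop.

```bash
python3 - <<'E'
from h import *
d=np.load('top0.npz'); im=d['im'][...,::-1]
s=8
a=cv2.resize(im[180:232,128:178],None,fx=s,fy=s,interpolation=cv2.INTER_CUBIC)
b=cv2.resize(im[172:242,262:326],None,fx=s*52/70,fy=s*52/70,interpolation=cv2.INTER_CUBIC)
h=min(a.shape[0],b.shape[0]);print(a.shape,b.shape)
cv2.imwrite('pics/crop.png',np.hstack([a[:h],b[:h]]))
E
```

```text
(416, 400, 3) (416, 380, 3)
```

View pics/crop.png

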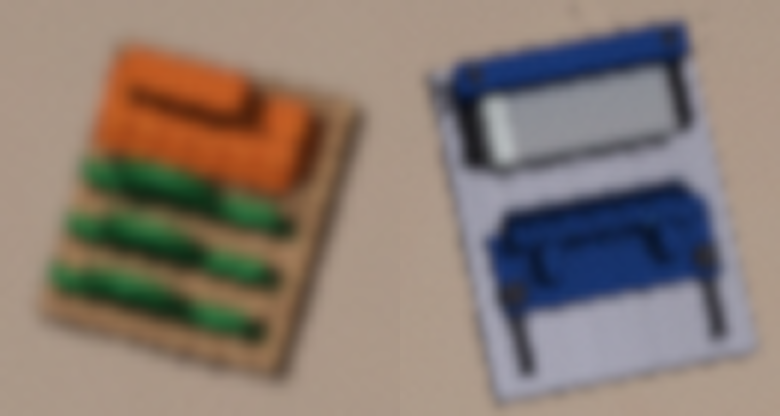

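The crop confirms the rack (wedge nearest the top, three green plates) on the left. On the right is the blue jig with the box against its far wall and the blue stop. Next I'll work out coarse poses.

```bash
cat >> h.py <<'E'
from scipy.optimize import least_squares
def fit(views,x0):
    # views: list of (K,R,t,pix Nx2,pts Nx3); planar pose x,y,yaw
    def f(p):
        c,s=np.cos(p[2]),np.sin(p[2]); r=[]
        for K,R,t,uv,P in views:
            for u,q in zip(uv,P):
                r+=list(proj(K,R,t,[p[0]+c*q[0]-s*q[1],p[1]+s*q[0]+c*q[1],q[2]])-u)
        return np.array(r)
    o=least_squares(f,x0); return o.x,o.fun.reshape(-1,2)
E
python3 - <<'E'
from h import *
np.set_printoptions(precision=4,suppress=True)
d=np.load('top0.npz'); C=(d['K'],d['R'],d['t'])
f=lambda p,s,off:[(np.array(q)+.5)/s-.5+off for q in p]
r=f([(40,318),(285,378),(360,105)],8,(128,180))
x,e=fit([(*C,r,np.array([(-43,37,24),(-43,-37,24),(43,-37,24)])/1e3)],[.45,.15,0]);print('rack',x[:2],np.degrees(x[2]),e)
j=f([(30,75),(97,400),(355,352)],416/70,(262,172))
x,e=fit([(*C,j,np.array([(70,55,10),(-70,55,10),(-70,-55,10)])/1e3)],[.45,-.15,0]);print('jig',x[:2],np.degrees(x[2]),e)
im,K,R,t=cam('wrist'); o=env.get_obs()
from scipy.spatial.transform import Rotation as Ro
T=Ro.from_euler('xyz',o['tool_rot'],degrees=True).as_matrix()
print('cam in tool',T.T@(-R.T@t-o['tool_pos']),(R@T).round(3),K[0,0])
E
```

```text
rack [0.5124 0.1455] -12.478610876025014 [[ 0.359   0.1319]
 [-0.4219  0.0458]
 [ 0.0645 -0.1779]]
jig [ 0.5206 -0.1953] 12.20001906571007 [[-0.2973 -0.6241]
 [-0.401   0.5072]
 [ 0.6966  0.0747]]
cam in tool [ 0.0742 -0.0003  0.0203] [[ 0.001  1.     0.001]
 [-0.962  0.001 -0.272]
 [-0.272 -0.     0.962]] 287.2981366175552
```

```bash
cat >> h.py <<'E'
from scipy.spatial.transform import Rotation as Ro
def go(x,y,z,yaw):
    """turn (tool z) then shift in tool axes after the turn; target TCP in m, deg"""
    o=env.get_obs(); T=Ro.from_euler('xyz',o['tool_rot'],degrees=True).as_matrix()
    G=Ro.from_euler('xyz',[180,0,yaw],degrees=True).as_matrix()
    turn=-((yaw-o['tool_rot'][2]+180)%360-180)
    d=np.array([x,y,z])-o['tool_pos']
    print('turn %.2f  shift after turn (mm)'%turn,(G.T@d*1e3).round(1),' now axes',(T.T@d*1e3).round(1))
E
python3 -c "
from h import *
go(.5124,.1455,.32,167.5)"
```

```text
turn -8.34  shift after turn (mm) [-374.4 -390.    83.9]  now axes [-427.  -331.4   84.4]
```

{"method": "step_arm", "body": {
  "steps": [1, 0, 0, 0, -8.3, 1, -34, -35.5, 7.6, 0, 1, -34, -35.5, 7.6, 0, 1, -34, -35.5, 7.6, 0, 1, -34, -35.5, 7.6, 0, 1, -34, -35.5, 7.6, 0, 1, -34, -35.5, 7.6, 0, 1, -34, -35.5, 7.6, 0, 1, -34, -35.5, 7.6, 0, 1, -34, -35.5, 7.6, 0, 1, -34, -35.5, 7.6, 0, 1, -34, -35.5, 7.6, 0]
}}

```text
time_s: 1.65
tool_pos: [0.5121, 0.1436, 0.3209]
tool_rot: [180.0, 0.0, 167.5]
force: [0.9, 0.1, -0.5]
grip_width: 0.087
grasp_force: 0.0
```

```bash
python3 - <<'E'
from h import *
o=env.get_obs(); print(o['tool_pos'],o['tool_rot'],o['qpos'])
go(.5124,.1455,.32,167.5)
im,K,R,t=cam('wrist'); np.savez('w1.npz',im=im,K=K,R=R,t=t)
cv2.imwrite('pics/w1.png',cv2.resize(im[...,::-1],(800,600),interpolation=cv2.INTER_CUBIC))
E
```

```text
[0.51207318 0.14363404 0.32088891] [1.79985464e+02 5.68106023e-03 1.67469723e+02] [-34.15790711   7.3617531   16.86730357 106.69604841  -2.33838373
  66.26105595  60.98923286]
turn -0.03  shift after turn (mm) [0.1 1.9 0.9]  now axes [0.1 1.9 0.9]
```

View pics/w1.png

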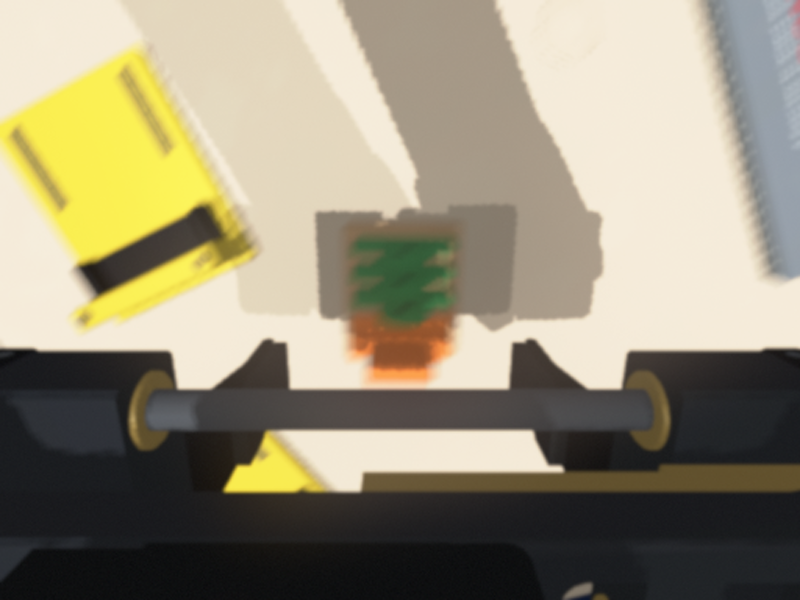

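The wrist view shows the rack square to the image at about (403,290), with green plates spanning columns 352–458 and the wedge tab at (403,360). I'll enlarge it once for the fine fit.

```bash
python3 - <<'E'
from h import *
d=np.load('w1.npz'); im=d['im'][...,::-1]
cv2.imwrite('pics/w1c.png',cv2.resize(im[132:248,208:312],None,fx=5,fy=5,interpolation=cv2.INTER_CUBIC))
E
```

```text
(no output)
```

View pics/w1c.png

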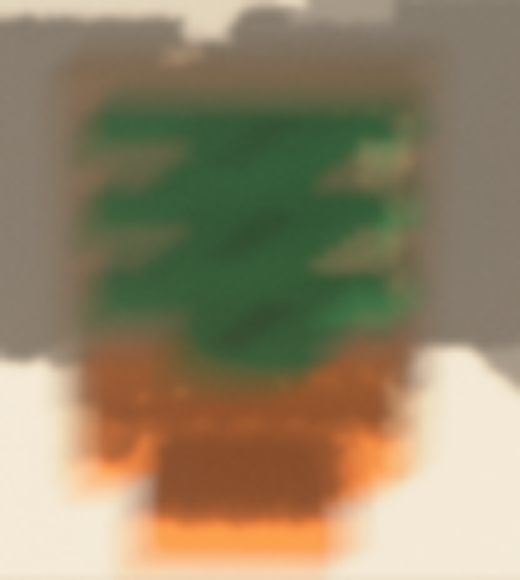

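```bash
python3 - <<'E'
from h import *
np.set_printoptions(precision=4,suppress=True)
d=np.load('w1.npz'); C=(d['K'],d['R'],d['t'])
f=lambda p:[(np.array(q)+.5)/5-.5+(208,132) for q in p]
P=np.array([(-37,-30,46),(-37,30,46),(-21,-30,46),(-5,-30,46),(-43,-37,24),(-43,37,24)])/1e3
x,e=fit([(*C,f([(95,105),(412,105),(95,192),(95,273),(65,55),(437,55)]),P)],[.51,.145,-.2]);print('rack',x[:2],np.degrees(x[2]));print(e)
for q in [(152,520),(337,520),(140,560),(337,560)]: print(ray(*C,f([q])[0],.084))
c,s=np.cos(x[2]),np.sin(x[2])
for q in [(20,-18),(20,18),(32,-18),(32,18)]: print('exp',x[0]+(c*q[0]-s*q[1])/1e3,x[1]+(s*q[0]+c*q[1])/1e3)
E
```

```text
rack [0.5142 0.1462] -12.29066844132192
[[-1.6882 -0.1669]
 [ 2.3196 -0.3958]
 [-1.1217  0.0384]
 [-0.5737  0.8644]
 [-0.8658  0.1293]
 [ 1.9695 -0.1355]]
[0.5358 0.1237 0.084 ]
[0.5424 0.1534 0.084 ]
[0.5424 0.12   0.084 ]
[0.5495 0.1519 0.084 ]
exp 0.5299213767259938 0.124333137673539
exp 0.537584741925154 0.15950802692459848
exp 0.5416463398096804 0.12177868260715224
exp 0.5493097050088406 0.15695357185821174
```

```bash
python3 -c "
from h import *
go(.4783,.1537,.231,167.7)"
```

```text
turn -0.72  shift after turn (mm) [39.3  9.2 89.1]  now axes [39.7  9.1 88.9]
```

{"method": "step_arm", "body": {
  "steps": [0.6, 0, 0, 0, -0.2, 0.6, 39.5, 9, 0, 0, 0.6, 0, 0, 30, 0, 0.6, 0, 0, 30, 0, 0.6, 0, 0, 29, 0, 0.6, 0, 0, 0, 0],
  "grip_force": 25
}}

```text
time_s: 2.45
tool_pos: [0.4734, 0.1635, 0.2307]
tool_rot: [-179.9, -0.2, 167.8]
force: [-0.9, -0.1, 1.2]
grip_width: 0.0527
grasp_force: 0.0
```

```bash
python3 - <<'E'
from h import *
go(.4783,.1537,.231,167.7)
d=[cam('wrist')[0],cam('scene')[0]]
a=cv2.resize(d[0][120:270,180:340][...,::-1],(560,525),interpolation=cv2.INTER_CUBIC)
cv2.imwrite('pics/w2.png',a)
E
```

```text
turn 0.10  shift after turn (mm) [-6.9 -8.5 -0.3]  now axes [-6.9 -8.5 -0.3]
```

View pics/w2.png

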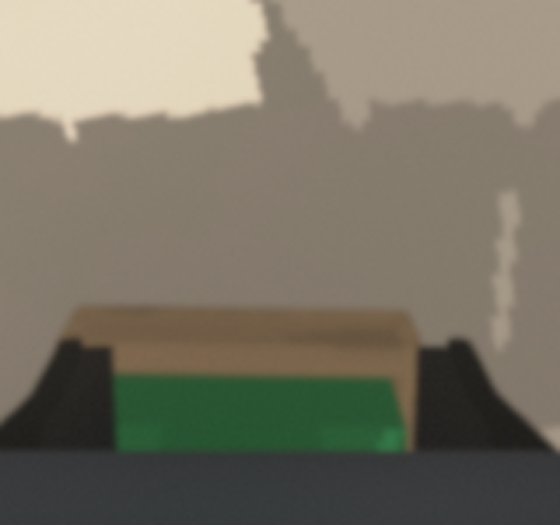

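The plate's right blade end is at (395,400) between the fingers (inner edges 110 and 415). So the tool sits about 8 mm too far to +y, because the arm was still settling when I computed the shift. I'll recheck now that it has settled.

```bash
python3 -c "
from h import *
go(.4783,.1537,.231,167.7)
o=env.get_obs();print(o['tool_pos'],o['joint_velocities'].round(2))"
```

```text
turn 0.05  shift after turn (mm) [-5.5 -8.7  1.9]  now axes [-5.5 -8.7  1.9]
[0.47480014 0.1633263  0.23287231] [ 0.29 -0.62  0.45 -0.82  0.04 -0.2   0.06]
```

{"method": "step_arm", "body": {
  "steps": [0.6, -5.5, -8.7, 1, 0, 0.6, 0, 0, 0, 0, 0.6, 0, 0, 0, 0]
}}

```text
time_s: 2.92
tool_pos: [0.4786, 0.1525, 0.2317]
tool_rot: [180.0, 0.0, 167.6]
force: [0.4, -0.5, -0.1]
grip_width: 0.0525
grasp_force: 0.0
```

```bash
python3 - <<'E'
from h import *
go(.4783,.1537,.231,167.7)
im,K,R,t=cam('wrist')
print(proj(K,R,t,[.4783,.1537,.067]))
c,s=np.cos(np.radians(-12.3)),np.sin(np.radians(-12.3))
for q in [(-37,-30,46),(-37,30,46),(-43,-37,24),(-43,37,24)]:
  q=np.array(q)/1e3; print((proj(K,R,t,[.5135+c*q[0]-s*q[1],.146+s*q[0]+c*q[1],q[2]])-(180,120))*3.5)
a=cv2.resize(im[120:270,180:340][...,::-1],(560,525),interpolation=cv2.INTER_CUBIC)
cv2.imwrite('pics/w3.png',a)
go(.4783,.1537,.231,167.7)
E
```

```text
turn -0.08  shift after turn (mm) [0.6 1.1 0.7]  now axes [0.6 1.1 0.7]
[257.5430424  245.01386582]
[101.80757003 378.18719235]
[438.73786157 377.92235259]
[ 82.15435383 304.92125809]
[456.83273012 304.63389115]
turn -0.06  shift after turn (mm) [0.5 1.  0.5]  now axes [0.5 1.  0.5]
```

View pics/w3.png

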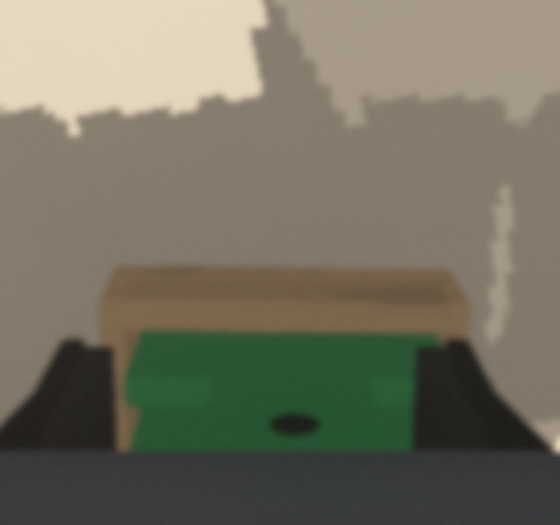

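The rack's top edge now shows at row 298, columns 103–468, and the blade's top left end at (128,375). The plate is about 5 mm to tool +y, so I'll correct that, close and lift.

{"method": "step_arm", "body": {
  "steps": [0.6, 1, 5.2, 0.5, 0, 0.6, 0, 0, 0, 0, 0.25, 0, 0, 0, 0, 0.2, 0, 0, 0, 0, 0.2, 0, 0, 0, 0, 0.2, 0, 0, 0, 0]
}}

```text
time_s: 3.72
tool_pos: [0.4786, 0.1578, 0.2307]
tool_rot: [-180.0, 0.0, 167.6]
force: [-0.5, -0.5, 0.2]
grip_width: 0.0276
grasp_force: 25.0
```

{"method": "step_arm", "body": {
  "steps": [0.2, 0, 0, -30, 0, 0.2, 0, 0, -45, 0, 0.2, 0, 0, -25, 0, 0.2, 0, 0, 0, -8.2, 0.2, 0, 0, 0, -8.2, 0.2, 0, 0, 0, -8.2, 0.2, 0, 0, 0, 0]
}}

```text
time_s: 4.6
tool_pos: [0.4785, 0.1578, 0.3306]
tool_rot: [180.0, -0.0, -167.8]
force: [-0.6, -0.3, -1.0]
grip_width: 0.0278
grasp_force: 25.0
```

```bash
python3 -c "
from h import *
go(.579,-.183,.33,-167.8)"
```

```text
turn -0.04  shift after turn (mm) [ -26.2 -354.4    0.6]  now axes [ -26.4 -354.3    0.6]
```

{"method": "step_arm", "body": {
  "steps": [0.2, -3.2, -44.3, 0, 0, 0.2, -3.2, -44.3, 0, 0, 0.2, -3.2, -44.3, 0, 0, 0.2, -3.2, -44.3, 0, 0, 0.2, -3.2, -44.3, 0, 0, 0.2, -3.2, -44.3, 0, 0, 0.2, -3.2, -44.3, 0, 0, 0.2, -3.2, -44.3, 0, 0, 0.2, 0, 0, 0, 0, 0.2, 0, 0, 0, 0, 0.2, 0, 0, 0, 0]
}}

```text
time_s: 5.98
tool_pos: [0.5789, -0.1814, 0.3305]
tool_rot: [179.9, 0.0, -167.7]
force: [-0.4, 1.0, -0.5]
grip_width: 0.0279
grasp_force: 25.0
```

```bash
python3 - <<'E'
from h import *
go(.579,-.183,.33,-167.8)
im,K,R,t=cam('wrist'); np.savez('w4.npz',im=im,K=K,R=R,t=t)
c,s=np.cos(np.radians(12.2)),np.sin(np.radians(12.2))
for q in [(-70,55,10),(-70,-55,10),(22,0,10),(50,38,50)]:
  q=np.array(q)/1e3; print(proj(K,R,t,[.5206+c*q[0]-s*q[1],-.1953+s*q[0]+c*q[1],q[2]]))
cv2.imwrite('pics/w4.png',cv2.resize(im[60:290,130:400][...,::-1],(704,600),interpolation=cv2.INTER_CUBIC))
E
```

```text
turn 0.14  shift after turn (mm) [ 0.3 -1.6  0.5]  now axes [ 0.3 -1.6  0.5]
[311.91544333  46.72781927]
[196.56439423  46.3034208 ]
[254.05443839 143.44653607]
[294.58023503 178.93185252]
```

View pics/w4.png

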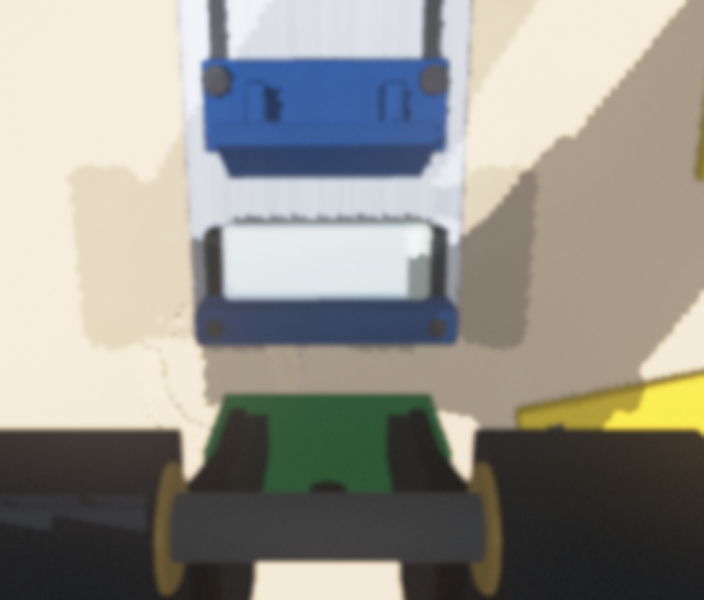

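The picture shows the stop's foot at row 177 (columns 232–392), its upper edge at row 150 and the box's near top edge at row 224. The inner top edge of the wall is at row 300, columns 200–457, and the held plate is upright at (328,450).

```bash
cat >> h.py <<'E'
JY=12.2
def injig(X,o=(.5206,-.1953)):
    c,s=np.cos(np.radians(JY)),np.sin(np.radians(JY)); d=np.array(X[:2])-o
    return (np.array([c*d[0]+s*d[1],-s*d[0]+c*d[1]])*1e3).round(2)
E
python3 - <<'E'
from h import *
d=np.load('w4.npz'); C=(d['K'],d['R'],d['t'])
f=lambda q:(np.array(q)+.5)/(704/270)-.5+(130,60)
for n,q,z in [('foot',(312,177),.01),('stoptop',(325,150),.05),('boxnear',(327,224),.04),('boxfar',(327,298),.04),('wallL',(200,300),.05),('wallR',(457,300),.05),('boxL',(222,240),.04),('boxR',(433,240),.04),('baseL',(188,150),.01),('baseR',(465,150),.01),('stopL',(204,148),.05),('stopR',(446,150),.05)]:
    print(n,injig(ray(*C,f(q),z)))
E
```

```text
foot [ 5.82 -4.86]
stoptop [-5.83  0.3 ]
boxnear [20.37  1.07]
boxfar [47.67  1.15]
wallL [ 46.24 -44.13]
wallR [45.97 47.49]
boxL [ 26.27 -36.93]
boxR [26.03 39.47]
baseL [ -4.34 -53.12]
baseR [-4.68 54.77]
stopL [ -6.36 -40.52]
stopR [-5.96 41.16]
```

```bash
python3 - <<'E'
from h import *
d=np.load('w4.npz'); C=(d['K'],d['R'],d['t'])
f=lambda q:(np.array(q)+.5)/(704/270)-.5+(130,60)
for q in [(224,396),(433,396)]: print('plate rear bottom',injig(ray(*C,f(q),.1058)))
o=env.get_obs(); print('tool',injig(o['tool_pos']),o['tool_rot'],o['tool_pos'])
E
```

```text
plate rear bottom [ 61.82 -28.77]
plate rear bottom [61.64 31.94]
tool [59.98  1.24] [ 1.79950580e+02  1.67771446e-02 -1.67651215e+02] [ 0.5789625  -0.18141771  0.33065458]
```

{"method": "step_arm", "body": {
  "steps": [0.2, 25, -0.3, 0, 0, 0.2, 25.2, -0.2, 0, 0, 0.2, 0, 0, 20, 0, 0.2, 0, 0, 20, 0, 0.2, 0, 0, 10, 0, 0.2, 0, 0, 0, 0, 0.2, 0, 0, 0, 0]
}}

```text
time_s: 6.9
tool_pos: [0.5303, -0.1941, 0.2814]
tool_rot: [-180.0, 0.1, -167.7]
force: [0.5, 0.2, -0.4]
grip_width: 0.0273
grasp_force: 25.0
```

```bash
python3 - <<'E'
from h import *
im,K,R,t=cam('wrist'); np.savez('w5.npz',im=im,K=K,R=R,t=t)
o=env.get_obs(); print('tool',injig(o['tool_pos']),o['tool_rot'],o['tool_pos'],o['force'])
cv2.imwrite('pics/w5.png',cv2.resize(im[100:280,150:370][...,::-1],(733,600),interpolation=cv2.INTER_CUBIC))
E
```

```text
tool [ 9.7  -0.95] [-1.79968133e+02  7.82053924e-02 -1.67734788e+02] [ 0.53027873 -0.19417973  0.2815058 ] [ 0.23723804  0.13974072 -0.51255748]
```

View pics/w5.png

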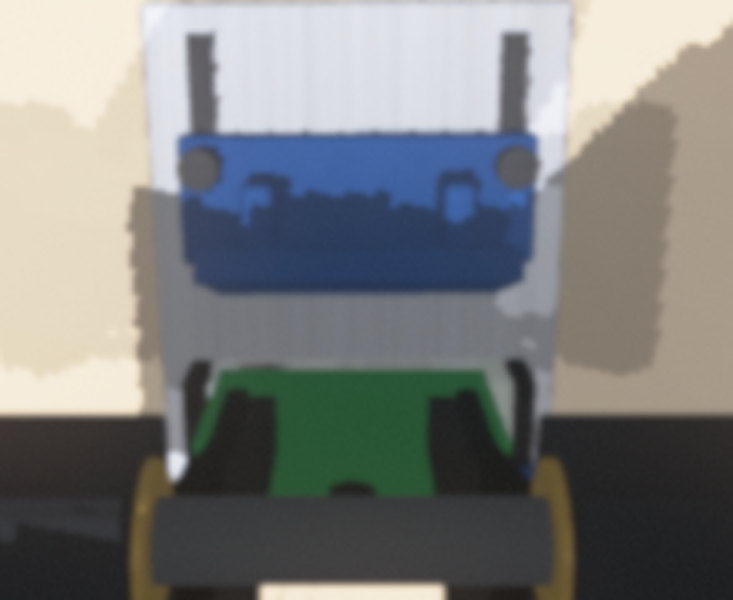

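The plate hangs over the gap: its bottom edge is at row 371 (columns 218–485), the stop foot at row 293 and the box's near edge and guides at about row 364. The base corners are at (145,3) and (572,3).

```bash
python3 - <<'E'
from h import *
d=np.load('w5.npz'); C=(d['K'],d['R'],d['t'])
f=lambda q:(np.array(q)+.5)/(733/220)-.5+(150,100)
for n,q,z in [('plateL',(218,371),.0568),('plateR',(486,371),.0568),('footL',(218,293),.01),('footR',(498,291),.01),('topL',(185,263),.05),('topR',(533,261),.05),('stoprear',(358,135),.05),('box',(265,366),.04),('baseL',(145,3),.01),('baseR',(572,3),.01),('guide',(200,362),.03)]:
    print(n,injig(ray(*C,f(q),z)))
E
```

```text
plateL [ 11.31 -31.63]
plateR [11.17 29.23]
footL [  6.08 -37.76]
footR [ 5.34 38.56]
topL [-12.25 -39.2 ]
topR [-12.89  39.84]
stoprear [-41.19   0.  ]
box [ 16.22 -22.54]
baseL [-69.53 -53.37]
baseR [-69.75  53.84]
guide [ 18.83 -40.13]
```

{"method": "step_arm", "body": {
  "steps": [0.2, 0.5, 1.5, 0, 0, 0.2, 0, 0, 15, 0, 0.2, 0, 0, 15, 0, 0.2, 0, 0, 10, 0, 0.2, 0, 0, 4, 0, 0.2, 0, 0, 0, 0, 0.2, 0, 0, 0, 0]
}}

```text
time_s: 7.82
tool_pos: [0.5293, -0.1929, 0.2371]
tool_rot: [-180.0, 0.0, -167.7]
force: [0.2, -0.4, -0.1]
grip_width: 0.0276
grasp_force: 25.0
```

{"method": "step_arm", "body": {
  "steps": [0.2, 0, 0, 1, 0, 0.2, 0, 0, 1, 0, 0.2, 0, 0, 0, 0]
}}

```text
time_s: 8.2
tool_pos: [0.5291, -0.1927, 0.2347]
tool_rot: [180.0, 0.0, -167.7]
force: [-0.0, 0.8, 0.7]
grip_width: 0.0272
grasp_force: 25.0
```

{"method": "step_arm", "body": {
  "steps": [0.2, 0, 0, 1, 0, 0.2, 0, 0, 0.5, 0, 0.2, 0, 0, 0, 0]
}}

```text
time_s: 8.57
tool_pos: [0.5295, -0.1928, 0.2346]
tool_rot: [180.0, 0.1, -167.7]
force: [-1.7, 1.2, 8.6]
grip_width: 0.0276
grasp_force: 25.0
```

{"method": "step_arm", "body": {
  "steps": [0.2, 0, 0, -1.3, 0, 0.2, -1, 0, 0, 0, 0.2, -1, 0, 0, 0, 0.2, -1, 0, 0, 0, 0.2, 0, 0, 0, 0]
}}

```text
time_s: 9.2
tool_pos: [0.5314, -0.1925, 0.2346]
tool_rot: [180.0, -0.1, -167.8]
force: [-3.6, -0.3, 5.7]
grip_width: 0.0273
grasp_force: 25.0
```

{"method": "step_arm", "body": {
  "steps": [0.2, -1, 0, 0, 0, 0.2, 0, 0, 0, 0]
}}

```text
time_s: 9.45
tool_pos: [0.5324, -0.1923, 0.2346]
tool_rot: [180.0, -0.1, -167.8]
force: [-3.8, -0.6, 7.2]
grip_width: 0.0276
grasp_force: 25.0
```

{"method": "step_arm", "body": {
  "steps": [0.2, -1, 0, 0, 0, 0.2, 0, 0, 0, 0]
}}

```text
time_s: 9.7
tool_pos: [0.5334, -0.1921, 0.2345]
tool_rot: [180.0, -0.1, -167.8]
force: [-2.9, -0.3, 4.5]
grip_width: 0.0277
grasp_force: 25.0
```

{"method": "step_arm", "body": {
  "steps": [0.2, -1, 0, -0.5, 0, 0.2, -1, 0, 0, 0, 0.2, 0, 0, 0, 0]
}}

```text
time_s: 10.07
tool_pos: [0.536, -0.1912, 0.2347]
tool_rot: [180.0, -0.0, -167.7]
force: [0.3, -0.1, 0.3]
grip_width: 0.0278
grasp_force: 25.0
```

{"method": "step_arm", "body": {
  "steps": [0.2, -1, 0, 0, 0, 0.2, -1, 0, 0, 0, 0.2, 0, 0, 0, 0]
}}

```text
time_s: 10.45
tool_pos: [0.537, -0.1912, 0.2346]
tool_rot: [180.0, -0.1, -167.8]
force: [-4.9, -0.4, 2.2]
grip_width: 0.0278
grasp_force: 25.0
```

{"method": "step_arm", "body": {
  "steps": [0.2, -1, 0, 0, 0, 0.2, -0.5, 0, 0, 0, 0.2, 0, 0, 0, 0]
}}

```text
time_s: 10.82
tool_pos: [0.5377, -0.1912, 0.2346]
tool_rot: [179.9, -0.3, -167.8]
force: [-7.6, -0.6, 4.5]
grip_width: 0.0277
grasp_force: 25.0
```

```bash
python3 - <<'E'
from h import *
o=env.get_obs(); print('tool',injig(o['tool_pos']),o['tool_rot'],o['tool_pos'],o['force'],o['wrist_torque'])
E
```

```text
tool [17.53  0.38] [ 179.9179373    -0.27373973 -167.7793647 ] [ 0.5376544  -0.19122655  0.2346041 ] [-7.63309562 -0.64160972  4.54261113] [-0.22924597  1.915068    0.10684795]
```

{"method": "step_arm", "body": {
  "steps": [0.2, 0.8, 0, 0, 0, 0.2, 0, 0, 0, 0, 0.45, 0, 0, 0, 0, 0.5, 0, 0, 0, 0, 0.5, 0, 0, 0, 0, 0.5, 0, 0, -20, 0, 0.5, 0, 0, -40, 0, 0.5, 0, 0, -40, 0, 0.5, 20, 0, 0, 0, 0.5, 0, 0, 0, 0, 0.5, 0, 0, 0, 0]
}}

```text
time_s: 12.2
tool_pos: [0.5194, -0.1946, 0.3353]
tool_rot: [180.0, 0.1, -167.7]
force: [0.3, 0.2, 0.4]
grip_width: 0.0434
grasp_force: 0.0
```

```bash
python3 - <<'E'
from h import *
im,K,R,t=cam('wrist'); np.savez('w6.npz',im=im,K=K,R=R,t=t)
o=env.get_obs(); print('tool',injig(o['tool_pos']),o['tool_rot'],o['tool_pos'],o['force'])
ms=[proj(K,R,t,[.5206,-.1953,.01])]; print(ms)
cv2.imwrite('pics/w6.png',cv2.resize(im[90:270,155:375][...,::-1],(733,600),interpolation=cv2.INTER_CUBIC))
E
```

```text
tool [-0.95  1.03] [ 1.79989503e+02  1.46453309e-02 -1.67711851e+02] [ 0.51945026 -0.19449868  0.33495048] [-0.55623875  0.33878603  0.86982783]
[array([254.60243116, 178.50274951])]
```

View pics/w6.png

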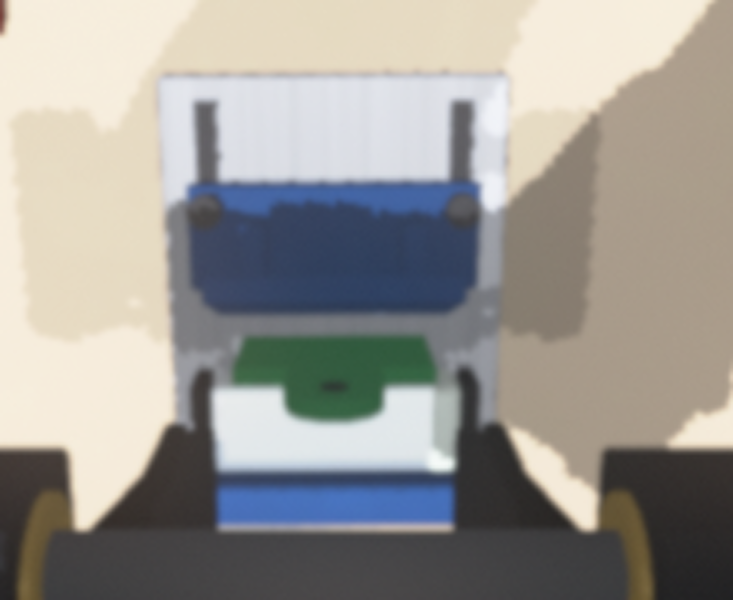

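The plate stands upright and square against the box: its foot edge is at row 336 (columns 240–430) and the stop foot at row 312. The box's far edge is at row 470 and the wall's inner top edge at row 487, with the base rear edge at row 75.

```bash
python3 - <<'E'
from h import *
d=np.load('w6.npz'); C=(d['K'],d['R'],d['t'])
f=lambda q:(np.array(q)+.5)/(733/220)-.5+(155,90)
for n,q,z in [('plateL',(241,336),.01),('plateR',(429,336),.01),('footL',(212,312),.01),('footR',(460,312),.01),('wallin',(335,487),.05),('boxfar',(335,470),.04),('boxnear',(240,388),.04),('platetopfront',(250,388),.05),('base',(335,75),.01)]:
    print(n,injig(ray(*C,f(q),z)))
g=cv2.cvtColor(d['im'],cv2.COLOR_RGB2GRAY); print(d['im'][178:198,242:268].mean(1).astype(int))
E
```

```text
plateL [ 13.72 -30.54]
plateR [13.59 31.89]
footL [  5.5  -39.89]
footR [ 5.33 41.87]
wallin [49.49  0.75]
boxfar [48.42  0.75]
boxnear [ 21.43 -28.2 ]
platetopfront [ 17.9  -24.23]
base [-70.13   0.5 ]
[[ 49  65  97]
 [ 48  65  96]
 [ 47  63  93]
 [ 47  61  88]
 [ 51  63  87]
 [ 65  76  95]
 [ 90  96 109]
 [110 113 121]
 [117 120 125]
 [118 120 126]
 [116 120 124]
 [110 116 118]
 [ 92 108 101]
 [ 68  96  78]
 [ 53  91  64]
 [ 50  90  62]
 [ 50  90  62]
 [ 50  90  62]
 [ 51  90  62]
 [ 51  90  62]]
```

```bash
python3 -c "
from h import *
go(.515,.149,.335,167.7)"
```

```text
turn 24.59  shift after turn (mm) [ 77.5 334.7  -0. ]  now axes [-68.8 336.6   0. ]
```

{"method": "step_arm", "body": {
  "steps": [0.7, 0, 0, 0, 8.2, 0.7, 0, 0, 0, 8.2, 0.7, 0, 0, 0, 8.2, 0.7, 4.2, 47.7, 0, 0, 0.7, 4.2, 47.7, 0, 0, 0.7, 4.2, 47.7, 0, 0, 0.7, 4.2, 47.7, 0, 0, 0.7, 4.2, 47.7, 0, 0, 0.7, 4.2, 47.7, 0, 0, 0.7, 4.2, 47.7, 0, 0, 0.7, 0, 0, 0, 0, 0.7, 0, 0, 0, 0]
}}

```text
time_s: 13.75
tool_pos: [0.5618, 0.1373, 0.3343]
tool_rot: [-179.9, -0.0, 167.7]
force: [0.2, -0.1, -0.2]
grip_width: 0.0609
grasp_force: 0.0
```

```bash
python3 - <<'E'
from h import *
im,K,R,t=cam('wrist'); np.savez('w7.npz',im=im,K=K,R=R,t=t)
o=env.get_obs(); print(o['tool_pos'],o['tool_rot'])
hsv=cv2.cvtColor(im,cv2.COLOR_RGB2HSV)
m=((hsv[...,0]<18)&(hsv[...,0]>3)&(hsv[...,1]>150)&(hsv[...,2]>90))
ys,xs=np.nonzero(m); print(ys.min(),ys.max(),xs.min(),xs.max())
for r in range(ys.min(),ys.max()+1,2):
    x=np.nonzero(m[r])[0]
    if len(x): print(r,x.min(),x.max(),im[r,(x.min()+x.max())//2])
gm=(hsv[...,0]>40)&(hsv[...,0]<85)&(hsv[...,1]>90); ys,xs=np.nonzero(gm); print('green',ys.min(),ys.max(),xs.min(),xs.max())
c,s=np.cos(np.radians(-12.3)),np.sin(np.radians(-12.3))
for q in [(20,-18,84),(20,18,84),(32,-18,84),(32,18,84),(20,-18,52),(20,18,52),(32,-30,52),(32,30,52),(-37,-30,46),(5.3,-30,52)]:
  q=np.array(q)/1e3; print(q,proj(K,R,t,[.5131+c*q[0]-s*q[1],.1491+s*q[0]+c*q[1],q[2]]).round(1))
E
```

```text
[0.56186544 0.13634834 0.33451869] [-1.79926897e+02 -2.03773698e-02  1.67570802e+02]
144 179 224 287
144 224 286 [143  89  50]
146 224 287 [149  85  44]
148 224 287 [149  85  43]
150 224 287 [148  84  44]
152 224 287 [147  83  43]
154 224 287 [146  82  43]
156 224 287 [146  82  42]
158 224 286 [144  81  43]
160 224 286 [134  77  41]
162 224 286 [131  75  40]
164 224 286 [132  77  42]
166 224 286 [137  78  42]
168 224 286 [146  84  46]
170 224 286 [147  84  47]
172 234 277 [146  83  45]
174 235 275 [146  84  47]
176 235 275 [146  84  47]
178 235 275 [146  86  51]
green 113 142 225 288
[ 0.02  -0.018  0.084] [235.3 163.7]
[0.02  0.018 0.084] [279.6 163.7]
[ 0.032 -0.018  0.084] [235.6 178. ]
[0.032 0.018 0.084] [279.3 178. ]
[ 0.02  -0.018  0.052] [237.7 157.1]
[0.02  0.018 0.052] [276.8 157.1]
[ 0.032 -0.03   0.052] [225.  169.9]
[0.032 0.03  0.052] [289.4 169.9]
[-0.037 -0.03   0.046] [223.6  92.2]
[ 0.0053 -0.03    0.052 ] [224.2 141. ]
```

```bash
python3 -c "
from h import *
go(.5393,.1415,.237,167.7)"
```

```text
turn -0.13  shift after turn (mm) [23.1  0.2 97.5]  now axes [23.1  0.3 97.5]
```

{"method": "step_arm", "body": {
  "steps": [0.7, 23, 0.2, 0, 0, 0.7, 0, 0, 30, 0, 0.7, 0, 0, 30, 0, 0.7, 0, 0, 25, 0, 0.7, 0, 0, 12, 0, 0.7, 0, 0, 0, 0, 0.7, 0, 0, 0, 0],
  "grip_force": 45
}}

```text
time_s: 14.68
tool_pos: [0.5398, 0.1424, 0.2391]
tool_rot: [179.9, 0.1, 167.6]
force: [-0.1, 0.2, 0.3]
grip_width: 0.061
grasp_force: 0.0
```

```bash
python3 - <<'E'
from h import *
go(.5393,.1415,.237,167.7)
im,K,R,t=cam('wrist')
hsv=cv2.cvtColor(im,cv2.COLOR_RGB2HSV)
m=((hsv[...,0]<18)&(hsv[...,0]>3)&(hsv[...,1]>150)&(hsv[...,2]>90))
for r in range(130,262,6):
    x=np.nonzero(m[r])[0]
    if len(x): print(r,x.min(),x.max(),im[r,255])
c,s=np.cos(np.radians(-12.3)),np.sin(np.radians(-12.3))
for q in [(20,-18,84),(20,18,84),(5.3,-30,52),(5.3,30,52)]:
  q=np.array(q)/1e3; print(q,proj(K,R,t,[.5126+.0009+c*q[0]-s*q[1],.1471+s*q[0]+c*q[1],q[2]]).round(1))
E
```

```text
turn -0.08  shift after turn (mm) [ 0.3 -1.   2.1]  now axes [ 0.3 -1.   2.1]
202 207 301 [47 93 52]
208 207 301 [137  83  40]
214 207 301 [143  77  34]
220 207 301 [140  75  35]
226 207 301 [131  72  33]
232 207 300 [130  71  34]
238 222 285 [132  73  36]
244 222 285 [137  75  37]
[ 0.02  -0.018  0.084] [218.6 242.6]
[0.02  0.018 0.084] [288.4 242.5]
[ 0.0053 -0.03    0.052 ] [204.4 196.7]
[0.0053 0.03   0.052 ] [303.  196.6]
```

{"method": "step_arm", "body": {
  "steps": [0.7, 0, -1, 1.5, 0, 0.4, 0, 0, 0, 0, 0.3, 0, 0, 0, 0, 0.3, 0, 0, 0, 0, 0.3, 0, 0, 0, 0, 0.3, 0, 0, 0, 0]
}}

```text
time_s: 15.48
tool_pos: [0.539, 0.1417, 0.2365]
tool_rot: [180.0, 0.0, 167.7]
force: [0.5, -0.2, 0.2]
grip_width: 0.0355
grasp_force: 45.0
```

{"method": "step_arm", "body": {
  "steps": [0.3, 0, 0, -25, 0, 0.3, 0, 0, -45, 0, 0.3, 0, 0, -35, 0, 0.3, 0, 0, 0, -8.2, 0.3, 0, 0, 0, -8.2, 0.3, 0, 0, 0, -8.2, 0.3, 0, 0, 0, 0, 0.3, 0, 0, 0, 0]
}}

```text
time_s: 16.48
tool_pos: [0.539, 0.1416, 0.3413]
tool_rot: [-180.0, -0.0, -167.9]
force: [0.4, -0.2, -0.5]
grip_width: 0.0355
grasp_force: 45.0
```

```bash
python3 -c "
from h import *
go(.5251,-.1936,.341,-167.8)"
```

```text
turn -0.08  shift after turn (mm) [ 8.440e+01 -3.247e+02  3.000e-01]  now axes [ 8.390e+01 -3.248e+02  3.000e-01]
```

{"method": "step_arm", "body": {
  "steps": [0.3, 10.55, -40.6, 0, 0, 0.3, 10.55, -40.6, 0, 0, 0.3, 10.55, -40.6, 0, 0, 0.3, 10.55, -40.6, 0, 0, 0.3, 10.55, -40.6, 0, 0, 0.3, 10.55, -40.6, 0, 0, 0.3, 10.55, -40.6, 0, 0, 0.3, 10.55, -40.6, 0, 0, 0.3, 0, 0, 0, 0, 0.3, 0, 0, 0, 0, 0.3, 0, 0, 0, 0]
}}

```text
time_s: 17.85
tool_pos: [0.5259, -0.1921, 0.3413]
tool_rot: [180.0, 0.0, -167.6]
force: [-0.3, -0.6, -0.3]
grip_width: 0.0359
grasp_force: 45.0
```

```bash
python3 - <<'E'
from h import *
go(.5251,-.1936,.341,-167.8)
im,K,R,t=cam('wrist')
hsv=cv2.cvtColor(im,cv2.COLOR_RGB2HSV)
m=((hsv[...,0]<18)&(hsv[...,0]>3)&(hsv[...,1]>150)&(hsv[...,2]>90))
for r in range(120,262,4):
    x=np.nonzero(m[r])[0]
    if len(x): print(r,x.min(),x.max(),im[r,255])
for q in [(-6,-30,111),(-20.7,-30,153)]:
  q=np.array(q)/1e3; c,s=np.cos(np.radians(12.2)),np.sin(np.radians(12.2)); print(proj(K,R,t,[.5251+.0003+c*q[0]-s*q[1],-.1936+s*q[0]+c*q[1],q[2]]).round(1))
go(.5251,-.1936,.341,-167.8)
E
```

```text
turn 0.16  shift after turn (mm) [ 1.1 -1.3  0.3]  now axes [ 1.1 -1.3  0.3]
200 212 295 [132  80  44]
204 210 302 [152  85  44]
208 209 302 [152  85  43]
212 209 302 [143  78  38]
216 209 302 [145  79  39]
220 226 302 [144  77  37]
224 226 284 [135  73  35]
228 226 284 [131  71  34]
232 225 285 [131  71  33]
236 224 286 [131  71  34]
240 223 287 [132  73  37]
244 222 288 [132  73  36]
248 227 281 [113  68  46]
[214.6 198.4]
[204.5 196.6]
turn 0.17  shift after turn (mm) [ 1.  -1.2  0.4]  now axes [ 1.  -1.2  0.4]
```

{"method": "step_arm", "body": {
  "steps": [0.3, 1, -1.2, 0, 0, 0.3, 0, 0, 15, 0, 0.3, 0, 0, 20, 0, 0.3, 0, 0, 20, 0, 0.3, 0, 0, 13, 0, 0.3, 0, 0, 5, 0, 0.3, 0, 0, 0, 0, 0.3, 0, 0, 0, 0]
}}

```text
time_s: 18.9
tool_pos: [0.5251, -0.1952, 0.2691]
tool_rot: [-180.0, 0.1, -167.7]
force: [0.6, -0.4, -0.1]
grip_width: 0.0352
grasp_force: 45.0
```

{"method": "step_arm", "body": {
  "steps": [0.3, -1, 1.4, 0, 0, 0.3, -1, 0, 0, 0, 0.3, -1, 0, 0, 0, 0.3, 0, 0, 0, 0]
}}

```text
time_s: 19.4
tool_pos: [0.5275, -0.193, 0.2685]
tool_rot: [-180.0, 0.0, -167.7]
force: [-0.2, -0.2, -1.1]
grip_width: 0.0355
grasp_force: 45.0
```

{"method": "step_arm", "body": {
  "steps": [0.3, -1, 0, 0, 0, 0.3, -1, 0, 0, 0, 0.3, 0, 0, 0, 0]
}}

```text
time_s: 19.77
tool_pos: [0.5288, -0.1929, 0.2683]
tool_rot: [180.0, -0.1, -167.8]
force: [-4.3, -1.1, 1.4]
grip_width: 0.0356
grasp_force: 45.0
```

{"method": "step_arm", "body": {
  "steps": [0.3, 0.7, 0, 0, 0, 0.3, 0, 0, 4, 0, 0.3, 0, 0, 4, 0, 0.3, 0, 0, 0, 0]
}}

```text
time_s: 20.27
tool_pos: [0.5284, -0.1928, 0.2596]
tool_rot: [-180.0, -0.1, -167.7]
force: [-2.5, -1.0, -1.6]
grip_width: 0.0355
grasp_force: 45.0
```

{"method": "step_arm", "body": {
  "steps": [0.3, 0, 0, 3, 0, 0.3, 0, 0, 0, 0]
}}

```text
time_s: 20.52
tool_pos: [0.5284, -0.1929, 0.257]
tool_rot: [-180.0, -0.0, -167.8]
force: [-3.9, -2.3, -0.4]
grip_width: 0.0359
grasp_force: 45.0
```

{"method": "step_arm", "body": {
  "steps": [0.3, 0, 0, 2, 0, 0.3, 0, 0, 0, 0]
}}

```text
time_s: 20.78
tool_pos: [0.5285, -0.1929, 0.2553]
tool_rot: [180.0, -0.0, -167.7]
force: [-5.1, -1.7, 0.2]
grip_width: 0.0354
grasp_force: 45.0
```

{"method": "step_arm", "body": {
  "steps": [0.3, 0, 0, 2, 0, 0.3, 0, 0, 0, 0]
}}

```text
time_s: 21.02
tool_pos: [0.5284, -0.193, 0.2534]
tool_rot: [-180.0, -0.0, -167.8]
force: [-4.6, -1.7, -0.3]
grip_width: 0.0358
grasp_force: 45.0
```

{"method": "step_arm", "body": {
  "steps": [0.3, 0, 0, 2, 0, 0.3, 0, 0, 0, 0]
}}

```text
time_s: 21.28
tool_pos: [0.5284, -0.193, 0.2514]
tool_rot: [-180.0, -0.0, -167.8]
force: [-4.5, -1.8, 0.5]
grip_width: 0.0353
grasp_force: 45.0
```

{"method": "step_arm", "body": {
  "steps": [0.3, 0, 0, 1.5, 0, 0.3, 0, 0, 0, 0]
}}

```text
time_s: 21.52
tool_pos: [0.5285, -0.193, 0.25]
tool_rot: [-180.0, -0.0, -167.7]
force: [-4.5, -1.8, 1.4]
grip_width: 0.0357
grasp_force: 45.0
```

{"method": "step_arm", "body": {
  "steps": [0.3, 0, 0, 1.5, 0, 0.3, 0, 0, 0, 0]
}}

```text
time_s: 21.78
tool_pos: [0.5287, -0.193, 0.2491]
tool_rot: [-180.0, -0.0, -167.7]
force: [-6.4, -1.6, 4.3]
grip_width: 0.0353
grasp_force: 45.0
```

{"method": "step_arm", "body": {
  "steps": [0.3, 0, 0, 1.5, 0, 0.3, 0, 0, 0, 0]
}}

```text
time_s: 22.02
tool_pos: [0.5289, -0.1931, 0.2484]
tool_rot: [-180.0, 0.0, -167.7]
force: [-7.5, -1.9, 9.1]
grip_width: 0.0357
grasp_force: 45.0
```

{"method": "step_arm", "body": {
  "steps": [0.3, 0.6, 0, 1.5, 0, 0.3, 0, 0, 0, 0]
}}

```text
time_s: 22.28
tool_pos: [0.5287, -0.1931, 0.2477]
tool_rot: [-180.0, 0.1, -167.7]
force: [-7.1, -0.6, 12.5]
grip_width: 0.0357
grasp_force: 45.0
```

{"method": "step_arm", "body": {
  "steps": [0.3, 0, 0, 1.5, 0, 0.3, 0, 0, 0, 0]
}}

```text
time_s: 22.52
tool_pos: [0.5288, -0.1932, 0.2474]
tool_rot: [180.0, 0.1, -167.7]
force: [-10.0, 1.3, 20.8]
grip_width: 0.0357
grasp_force: 45.0
```

{"method": "step_arm", "body": {
  "steps": [0.3, 0, 0, 0, 0, 0.3, 0, 0, 0, 0, 0.3, 0, 0, 0, 0, 0.3, 0, 0, 0, 0]
}}

```text
time_s: 23.02
tool_pos: [0.5288, -0.1932, 0.2474]
tool_rot: [180.0, 0.1, -167.7]
force: [-10.8, 0.4, 20.7]
grip_width: 0.0355
grasp_force: 45.0
```

```bash
python3 - <<'E'
from h import *
im,K,R,t=cam('wrist')
hsv=cv2.cvtColor(im,cv2.COLOR_RGB2HSV)
m=((hsv[...,0]<18)&(hsv[...,0]>3)&(hsv[...,1]>150)&(hsv[...,2]>90))
for r in range(196,256,4):
    x=np.nonzero(m[r])[0]
    if len(x): print(r,x.min(),x.max())
im2=cam('top')[0]; d=np.load('top0.npz')['im']
print('rack diff',np.abs(im2[180:232,128:178].astype(int)-d[180:232,128:178]).mean(2).astype(int)[::5,::5])
o=env.get_obs(); print(o['force'],o['joint_velocities'].round(2),o['grasp_force'],o['time_s'])
E
```

```text
204 208 302
208 208 302
212 208 303
216 208 303
220 208 302
224 226 284
228 226 284
232 225 285
236 224 286
240 223 287
244 222 288
248 224 287
rack diff [[25 24 26 25 26 25 25 27 26 25]
 [25 25 25 28 24 25 26 25 26 26]
 [25 25 27 34 34 35 32 23 26 25]
 [26 26 26 33 42 75 79 35 26 22]
 [25 25 20 33 37 44 40 36 37 25]
 [24 25 20 14  8  9 26 49 19 24]
 [26 25 16  8  8 14 20 17 18 25]
 [25 32 58 50 46 21 14 17 24 26]
 [25 24 20 29 59 74 55 20 25 26]
 [26 26 27 26 24 22 21 16 26 24]
 [25 24 26 25 25 25 27 25 26 26]]
[-10.0399442    0.43277702  21.33670711] [ 0.04  0.02 -0.07 -0.07 -0.01  0.01 -0.01] 45.00507008749992 23.125
```

```bash
python3 -c "
from h import *
print(env.sign_off())"
```

```text
the job is handed in; nothing more can be done
None
```

I handed the job in at about 23 s with one spacer plate standing against the box. The wedge is jammed with its foot about 7 mm above the gap floor by the arm's position, still gripped at 45 N and pressed down with about 21 N. The sign-off gave no verdict, and I had no pictures left to view the final clamped state.

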